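# Set a module on the inspection stand's narrow rail and hold the mirror flap upright

## Task

Lay the loose black module, top side up, on the narrow raised rail of the inspection stand, between the rail's end lugs and centred across it, and let go of it. Then grip the mirror flap, which lies back on its rests, by its round bar, swing it up to its balance point with the mirror bolt upright and keep hold of the bar there so that the stand's camera can view the module's far side: the flap has no stay and drops either way if it is let go, so never let it fall or tip far forward over the module. Finish while still holding it, and leave the other things on the bench where they are.

Things in the scene. Friction and masses are not known exactly. Their poses are not given: they have to be found in the camera images.
- module: black moulded module, 22 x 66 x 7 mm, 18 g, lying flat on the bench; origin at the centre of its underside, z up out of its top, long axis along y, so grip it across x (22 mm). It is the only module near the stand.
- stand: inspection stand screwed to the bench: pale grey metal base plate 250 (x) x 120 (y) x 10 mm. Origin under the centre of the plate, on the bench. Along its x axis: a small black camera on a post (x = -104 mm, top 66 mm above the bench, lens towards +x), the cream nest rail (x = -20 mm), the flap's hinge (x = +50 mm), and rubber-tipped rest posts at y = +-46 mm, before (x = 8 mm, 48 mm high) and behind (x = 109 mm, 42 mm high) the hinge.
- nest_top (a point): centre of the flat top of the cream nest rail, 40 mm above the bench, where the middle of the module's underside belongs. Axes as the stand's. The rail's top is only 14 mm wide (x), so the module overhangs it by 4 mm on each long side; along y there are 73 mm between the end lugs, which stand 4 mm above the top. The module lies along y, either way round. Below the rail's edges (8 mm deep) it is undercut.
- hinge_mid (a point): middle of the flap's hinge axis, which runs along the stand's y axis, 24 mm above the bench. Axes as the stand's.
- flap_bar (a point): middle of the round steel bar by which the flap is gripped: 10 mm diameter, along the stand's y axis, 84 mm free length between the flap's side rails, 122 mm from the hinge axis and 44 mm beyond the edge of the mirror panel (so fingers go down on both sides of it). It moves on a circle about hinge_mid; being round, it can turn between the fingers while they stay pointing down. Turns with the flap.
- flap (a joint): angle of the mirror flap in rad: 0 is upright, the balance point, with its centre of mass straight above the hinge; positive leans back, away from the nest, up to 1.2 where it lies on the rear rests at the start (the bar is then 68 mm above the bench); negative leans forward over the nest, down to -0.95. Nearly frictionless hinge, no stay, no spring; flap about 180 g, centre of mass about 56 mm from the hinge axis, 100 mm wide, upright top 150 mm above the bench.
- samples: bystander: closed clear sample box with grey walls, 84 x 110 x 40 mm, beyond the stand on its right; origin under its centre
- tape: bystander: small black tape roll, 64 mm across, 19 mm high, near the bench's front edge; origin under its centre
- dropper: bystander: brown dropper bottle, 34 mm across, 102 mm high, beyond the sample box; origin under its centre
There are look-alikes about, which are no part of the job. Of the things that look like the module, take the one that is farthest from the robot's base at the start.

How it is judged:
By the outcome, as a careful person would: the job done as asked, in the order asked, and still so for the second after the job is handed in, while the arm keeps its last pose, push and grip.
It also fails if it takes over 54 s, if anything falls off the work surface, if the arm or the gripper's body presses on something with over 40 N, if the wrist force passes 120 N, or if a joint passes its speed limit or range.

## Robot

A 6-joint arm with a two-finger parallel gripper is mounted at the origin on a cart in front of the work surface, level with it; the furniture and walls round the work are solid. World frame = base frame: x ahead of the robot, y to its left, z up, the work surface at z = 0. Lengths are in m, angles in degrees, forces in N, time in s.
With the tool pointing down it reaches from about 0.3 to 0.775 m from the base axis. Payload 14.6 kg.
Tool frame: the origin (TCP) lies on the centre line of the jaws, within the pads' length; the fingertips stand 11 mm ahead of it and the grasp point (between the pads) lies 8 mm behind it; z points along the fingers, y is the direction in which the jaws open and shut (so a half turn about z gives the same grasp; the last joint's range is limited). The gripper opens to 94 mm and grips with 3 to 60 N. Pads are 16 mm wide; open, the fingers measure 119 mm over their backs; the gripper's body (75 mm by 177 mm) begins 78 mm behind the grasp point.
Start: joints at [64.882, 17.183, 87.147, -0, 75.671, -3.816], TCP at [0.2, 0.512, 0.216] pointing down, gripper open.
Joint ranges: [-173.82, 173.82], [-45.26, 126.66], [13.44, 144.39], [-59.66, 239.66], [0, 175.72], [-146.38, 146.38]. Speed limits (degrees/s): [127.2, 127.2, 147.25, 180, 180, 180].

## Interface

Orientations are given as a 3x3 rotation matrix whose columns are the frame's x, y, z axes.
In Python, from cell import env, vision, workorder gives the robot as it stands. The module is installed in compiled form; this text tells all that it offers.
- The arm moves only by the shell command python3 -m inch 'ROWS' [OPENING] [FORCE]. ROWS is JSON, a list of rows, each a list of 4 numbers: the shift along the tool's x, y, z in units of 40 mm (1.0 is 40 mm), then the turn about the tool's z in degrees. A call has 1 to 10 rows; each row is the pose to reach, as a shift and turn from the pose measured when the call began, along the tool's axes at that moment; what a row does not reach only later rows make up. A row lasts 1/10 s, in which the tool goes at most 50 mm and 8.59 degrees, less where a joint would pass 70% of its speed; a pose out of reach is approached as far as the arm can. A call with a gripper value outside its range is refused whole. OPENING is the finger opening in mm, from 0 to 94, set as the call begins (- or left out, the last holds). The fingers move at their own pace and stop on an object; FORCE is the grip in N (left out, the last holds). Time passes only in rows, so rows that repeat a pose let the fingers close. It gives the time, the measured TCP pose, the force and the opening at its end, in the units of the state.
- env.get_obs(): the state, without advancing time (a new reading comes with each control period).
- vision.snapshot(name): name is "scene" or "top"; returns a dict with "color" (480x640x3 uint8, blue, green, red), "depth" (480x640 float32, m along the optical axis (not along the pixel's ray), 0 where there is no reading), "fx", "fy", "cx", "cy" (pixels), "rvec" (rotation vector, rad) and "tvec" (3), from world to camera coordinates, as OpenCV has them. Camera axes: x right, y down, z forward; pixel columns grow to the right and rows downward; lengths in m; the calibration is good to about 2 mm. A picture is of the moment at which its call begins.
- workorder.finish_job(): hands the job in, once; it reports no verdict.
The state is a dict: "clock": time; "q": joint angles; "qvel": joint speeds; "effort": joint torques, N m; "ee_pos": TCP position; "orientation": TCP orientation; "force": force on the tool from outside, world axes, zero at the start; "ft_torque": the same for the moment, N m; "grip_width": finger opening in m.
Only numpy, scipy, OpenCV 4.12 (cv2) and the standard library are available. Lean on these libraries where they do the work, as an engineer would, in place of code of your own. Each camera call takes 0.05 s, during which the arm holds its last target.

## Working session

There is one attempt and no reset: what is moved stays moved. The work goes in short steps, Python scripts to look and compute and a shell command to move; the robot and the scene stay as the last step left them, time stands still between calls to the robot, and variables do not carry over. Pictures are saved under pics/ and viewed, and the job is handed in when it is done.

```bash
mkdir -p pics; python3 - <<'E'
from cell import env, vision
import cv2
o=env.get_obs()
for k in o: print(k,o[k])
for n in("scene","top"):
    s=vision.snapshot(n); cv2.imwrite(f"pics/{n}0.png",s["color"]); print(n,s["fx"],s["cx"],s["cy"],s["rvec"],s["tvec"])
E
```

```text
clock 0.0
q [ 6.48826298e+01  1.72163885e+01  8.71803795e+01 -4.34441833e-04
  7.56691565e+01 -3.81402249e+00]
qvel [ 0.02746937  0.07750274  0.10592863  0.007364    0.03858396 -0.08129574]
effort [-1.28942604e-03 -5.31796539e+01 -3.52737772e+01  7.07698753e-02
  2.42694304e-02 -1.37886700e-04]
ee_pos [0.19970125 0.51220017 0.21587846]
orientation [[-9.31670668e-01  3.63303638e-01 -4.81747819e-04]
 [ 3.63303951e-01  9.31670085e-01 -1.04491765e-03]
 [ 6.92076475e-05 -1.14854001e-03 -9.99999338e-01]]
force [0.5126448  0.47057391 0.12503277]
ft_torque [ 0.02986945  0.02728851 -0.00741955]
grip_width 0.09398059239336805
scene 603.6395377340198 320.6070569987252 230.61772786194894 [ 2.08761926 -0.7767953   0.42366643] [-0.56197275  0.19430981  1.1317255 ]
top 536.0887186094427 308.1968406178574 240.2250544786052 [ 2.18926614 -2.19066091  0.05421634] [-0.223174    0.53846356  0.93915625]
```

View pics/scene0.png

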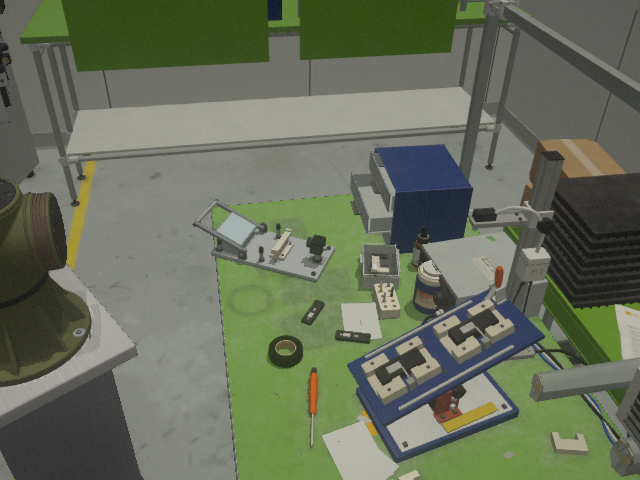

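View pics/top0.png

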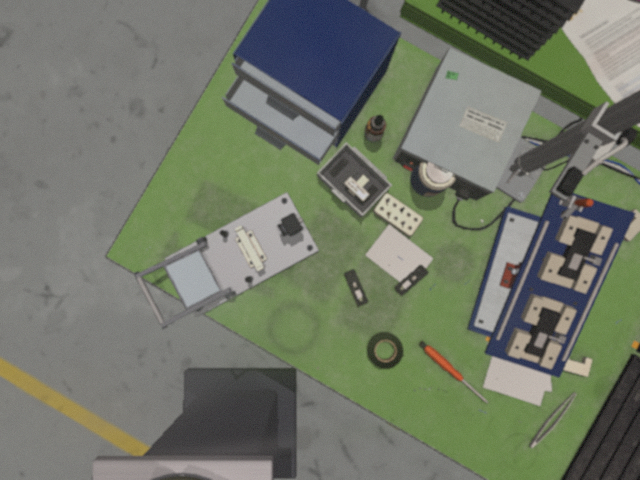

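```bash
cat > h.py <<'E'
import numpy as np, cv2
from cell import env, vision
def cam(s):
    R=cv2.Rodrigues(np.array(s["rvec"],float))[0]; t=np.array(s["tvec"],float).ravel()
    return R,t
def proj(s,P):
    R,t=cam(s); c=R@np.array(P,float)+t; return np.array([s["fx"]*c[0]/c[2]+s["cx"], s["fy"]*c[1]/c[2]+s["cy"]])
def ray(s,u,v,z):
    R,t=cam(s); o=-R.T@t; d=R.T@np.array([(u-s["cx"])/s["fx"],(v-s["cy"])/s["fy"],1.]); return o+d*(z-o[2])/d[2]
def dp(s,u,v):
    R,t=cam(s); Z=float(s["depth"][int(v),int(u)]); return R.T@(np.array([(u-s["cx"])/s["fx"]*Z,(v-s["cy"])/s["fy"]*Z,Z])-t)
def crop(s,x0,y0,x1,y1,k,f):
    cv2.imwrite(f,cv2.resize(s["color"][y0:y1,x0:x1],None,fx=k,fy=k,interpolation=cv2.INTER_CUBIC))
E
python3 - <<'E'
from h import *
np.set_printoptions(precision=4,suppress=True)
t=vision.snapshot("top"); s=vision.snapshot("scene")
print("base",proj(t,[0,0,0]),proj(s,[0,0,0]),"tcp",proj(t,env.get_obs()["ee_pos"]),proj(s,env.get_obs()["ee_pos"]))
for n,p in dict(modA=(356,287),modB=(411,279),tape=(385,350),rail=(251,249),cam=(290,225),flap=(192,277),box=(353,180),bar=(152,299)).items(): print(n,ray(t,*p,0.0),dp(t,*p))
for n,p in dict(modA=(313,312),modB=(352,337)).items(): print(n,ray(s,*p,0.007))
crop(t,130,180,330,330,4,"pics/t1.png"); crop(t,330,140,450,310,3.5,"pics/t2.png"); crop(s,180,190,440,385,3,"pics/s1.png")
E
```

```text
base [180.8048 547.5906] [ 20.8621 334.2587] tcp [-227.254   478.0864] [  3.743  109.3153]
modA [ 0.4549 -0.3092  0.    ] [ 0.4551 -0.3089  0.0041]
modB [ 0.4692 -0.408   0.    ] [ 0.4694 -0.4061  0.0102]
tape [ 0.3429 -0.3603  0.    ] [ 0.343  -0.3603  0.0003]
rail [ 0.5233 -0.1202  0.    ] [ 0.5217 -0.1248  0.041 ]
cam [ 0.5667 -0.1905  0.    ] [ 0.5611 -0.1932  0.0665]
flap [ 0.473  -0.0141  0.    ] [ 0.4735 -0.0245  0.0467]
box [ 0.6486 -0.3048  0.    ] [ 0.642  -0.3018  0.0386]
bar [0.4335 0.0574 0.    ] [0.4373 0.0365 0.0704]
modA [ 0.4527 -0.3136  0.007 ]
modB [ 0.4644 -0.4121  0.007 ]
```

View pics/t1.png

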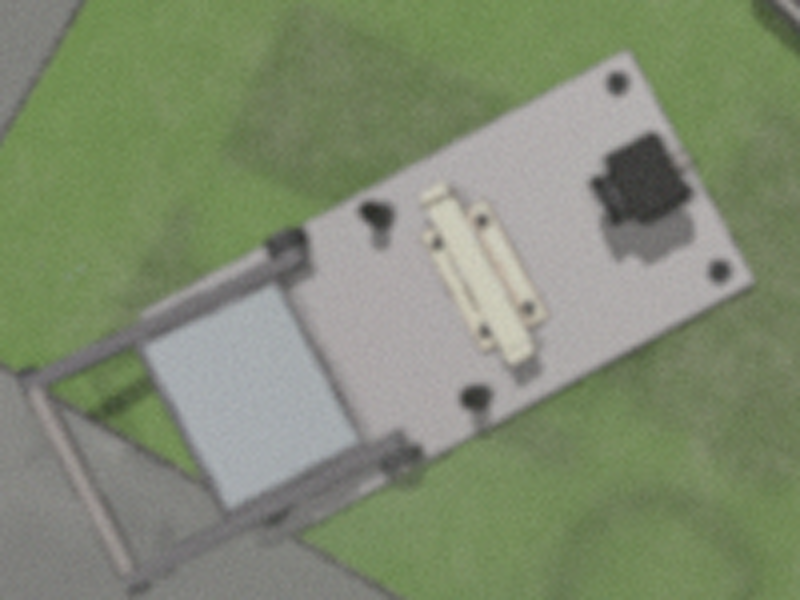

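View pics/s1.png

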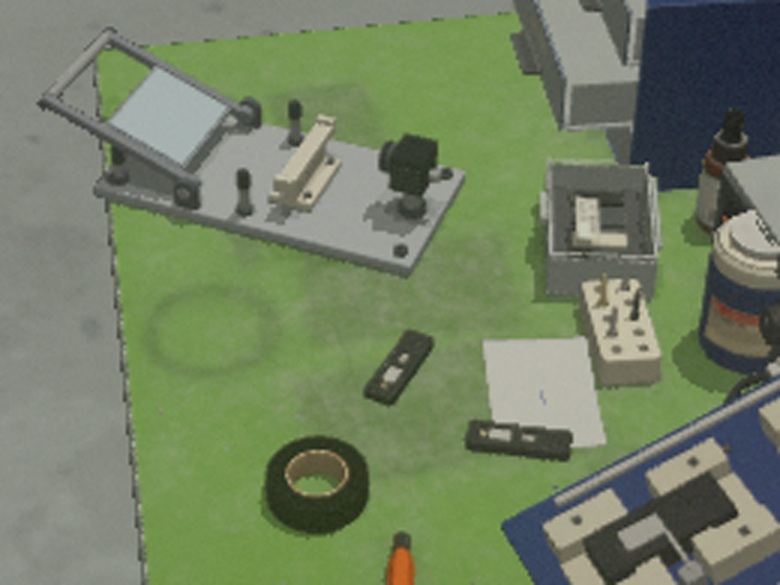

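View pics/t2.png

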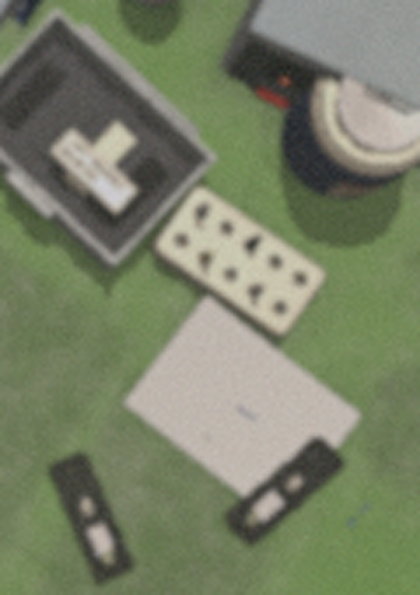

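```bash
python3 - <<'E'
from h import *
np.set_printoptions(precision=4,suppress=True)
for name,boxes in dict(top=[(335,262,376,312),(388,258,436,302)],scene=[(298,294,330,330),(330,325,376,348)]).items():
    s=vision.snapshot(name)
    for (x0,y0,x1,y1) in boxes:
        c=s["color"][y0:y1,x0:x1].max(2)
        m=(c<75).astype(np.uint8)
        m=cv2.morphologyEx(m,cv2.MORPH_CLOSE,np.ones((5,5)))
        n,l,st,ce=cv2.connectedComponentsWithStats(m); i=1+st[1:,4].argmax()
        cs,_=cv2.findContours((l==i).astype(np.uint8),cv2.RETR_EXTERNAL,cv2.CHAIN_APPROX_NONE)
        p=cs[0].reshape(-1,2)+[x0,y0]
        w=np.array([ray(s,u,v,.007)[:2] for u,v in p]).astype(np.float32)*1000
        print(name,st[i],cv2.minAreaRect(w))
        # depth height
        h=[dp(s,u+x0,v+y0)[2] for v,u in zip(*np.nonzero(cv2.erode((l==i).astype(np.uint8),np.ones((5,5)))))]
        print(" height",np.median(h),np.std(h))
E
```

```text
top [ 10   8  22  36 273] ((454.3467712402344, -307.8089294433594), (62.497825622558594, 19.189838409423828), 23.792728424072266)
 height 0.00694697735068665 0.0018912242207164357
top [  7   8  32  29 274] ((467.4315490722656, -405.96343994140625), (18.799604415893555, 63.06549072265625), 40.26512908935547)
 height 0.006536672819042213 0.12711115034463868
scene [  4   7  22  24 253] ((452.0281982421875, -314.3509826660156), (68.12519073486328, 21.65483856201172), 23.06189727783203)
 height 0.006080899991570267 0.08886264645070169
scene [  5   6  36  13 318] ((465.7373046875, -411.9088439941406), (24.627277374267578, 65.23767852783203), 41.313812255859375)
 height 0.00555469403578128 0.0015562089897640074
```

```bash
cat > stand.py <<'E'
from h import *
np.set_printoptions(precision=4,suppress=True)
def hts(s):
    R,t=cam(s); v,u=np.mgrid[0:480,0:640]; Z=s["depth"]
    c=np.stack([(u-s["cx"])/s["fx"]*Z,(v-s["cy"])/s["fy"]*Z,Z],-1)-t
    return c@R
for name,(x0,y0,x1,y1) in dict(top=(130,180,330,335),scene=(190,190,340,285)).items():
    s=vision.snapshot(name); P=hts(s)
    b,g,r=[s["color"][...,i].astype(int) for i in range(3)]
    roi=np.zeros((480,640),bool); roi[y0:y1,x0:x1]=1
    cream=roi&(r-b>18)&(r>130)&(r>=g-2)
    for lab,m in (("all",cream),("hi",cream&(P[...,2]>.032)&(P[...,2]<.055))):
        vv,uu=np.nonzero(m); w=np.array([ray(s,u,v,.041)[:2] for u,v in zip(uu,vv)])*1000
        print(name,lab,len(uu),"px mean",uu.mean(),vv.mean(),"mean",w.mean(0),"z",np.median(P[m][:,2]),"rect",cv2.minAreaRect(w.astype(np.float32)))
        ev,ec=np.linalg.eigh(np.cov(w.T)); print("  axis deg",np.degrees(np.arctan2(ec[1,1],ec[0,1])),"sd",np.sqrt(ev))
    o=s["color"].copy(); o[cream]=(0,0,255); s["color"]=o
    crop(s,x0,y0,x1,y1,4,f"pics/m_{name}.png")
t=vision.snapshot("top")
def T(u,v,z): return ray(t,130+u/4,180+v/4,z)*1000
c1,c2=T(630,52,.01),T(752,283,.01); print("platecorners",c1,c2,np.linalg.norm(c1-c2),np.degrees(np.arctan2(*(c1-c2)[1::-1])))
b1,b2=T(30,383,.068),T(133,582,.068); print("bar",b1,b2,(b1+b2)/2,np.degrees(np.arctan2(*(b1-b2)[1::-1])))
s=vision.snapshot("scene")
def S(u,v,z): return ray(s,180+u/3,190+v/3,z)*1000
c1,c2=S(464,176,.01),S(408,272,.01); c3=S(97,190,.01); print("scene plate",c1,c2,c3,np.linalg.norm(c1-c2),np.linalg.norm(c3-c2),"cen",(c1+c3)/2)
b1,b2=S(110,34,.068),S(44,100,.068); print("bar",b1,b2,(b1+b2)/2)
E
python3 stand.py
```

```text
top all 317 px mean 250.49211356466876 249.73186119873816 mean [ 520.4714 -123.9407] z 0.02007136239442154 rect ((524.22607421875, -123.32620239257812), (80.13191986083984, 31.791820526123047), 28.486005783081055)
  axis deg -150.2459781753316 sd [ 8.9066 18.0793]
top hi 139 px mean 249.5611510791367 249.61870503597123 mean [ 520.6743 -122.3249] z 0.040319298470614814 rect ((523.4771118164062, -121.94377136230469), (80.13546752929688, 14.359550476074219), 28.519142150878906)
  axis deg -151.50030367657456 sd [ 4.1873 21.4304]
scene all 233 px mean 282.9828326180257 244.03862660944205 mean [ 518.2231 -137.7385] z 0.03784807940345355 rect ((524.187255859375, -136.5751495361328), (101.97080993652344, 36.73383331298828), 28.010961532592773)
  axis deg -137.62595651778292 sd [ 9.674  26.6459]
scene hi 139 px mean 281.72661870503595 239.9928057553957 mean [ 525.2161 -124.6369] z 0.03947993164605041 rect ((527.7741088867188, -123.20039367675781), (83.08386993408203, 15.788490295410156), 27.528989791870117)
  axis deg -151.01444434758432 sd [ 4.1288 23.5275]
platecorners [ 623.5435 -186.3557   10.    ] [ 519.7381 -240.9751   10.    ] 117.29813846847038 27.752061314803917
bar [475.9347  62.1865  68.    ] [393.1905  17.7514  68.    ] [434.5626  39.969   68.    ] 28.23660411903564
scene plate [ 620.8256 -192.9368   10.    ] [ 516.9037 -248.8019   10.    ] [403.1081 -32.6651  10.    ] 117.98596721170657 244.26330099031316 cen [ 511.9669 -112.8009   10.    ]
bar [480.6329  59.1642  68.    ] [395.0816  15.7634  68.    ] [437.8572  37.4638  68.    ]
```

```bash
cat > go.py <<'E'
import sys
from h import *
def go(x,y,z,yaw=None):
    o=env.get_obs(); R=np.array(o["orientation"]); p=np.array(o["ee_pos"])
    cur=np.degrees(np.arctan2(R[1,1],R[0,1]))
    d=R.T@(np.array([x,y,z])-p)/.04
    turn=0 if yaw is None else (cur-yaw+180)%360-180
    print("clock %.2f"%o["clock"],"pos",p.round(4),"yaw %.2f"%cur,"rows",d.round(3),"turn %.2f"%turn,"w",round(o["grip_width"]*1e3,1),"F",np.round(o["force"],1),"tilt",R[:,2].round(4))
a=[float(v) for v in sys.argv[1:]]; go(*a)
E
python3 go.py 0.467 -0.408 0.2 40.7
```

```text
clock 0.50 pos [0.1998 0.5124 0.2164] yaw 68.70 rows [-14.582 -19.011   0.412] turn 28.00 w 94.0 F [0.4 0.4 0.4] tilt [ 0. -0. -1.]
```

```bash
python3 -m inch '[[-7,-9.1,0.2,14],[-7,-9.1,0.2,14],[-7,-9.1,0.2,14],[-7,-9.1,0.2,14],[-7,-9.1,0.2,14],[-7,-9.1,0.2,14],[-7,-9.1,0.2,14],[-7,-9.1,0.2,14],[-7,-9.1,0.2,14],[-7,-9.1,0.2,14]]' 50; python3 go.py 0.467 -0.408 0.1 40.7
```

```text
clock: 1.5
ee_pos: [0.3291, 0.0678, 0.2086]
orientation: [[-0.813, 0.582, 0.001], [0.582, 0.813, -0.001], [-0.001, 0.0, -1.0]]
force: [-0.4, 0.6, 0.0]
grip_width: 0.0499
clock 1.50 pos [0.3291 0.0678 0.2086] yaw 54.38 rows [-9.726 -7.662  2.725] turn 13.68 w 49.9 F [-0.4  0.6  0. ] tilt [ 8.e-04 -5.e-04 -1.e+00]
```

```bash
python3 -m inch '[[-9.73,-7.66,1,13.7],[-9.73,-7.66,1,13.7],[-9.73,-7.66,1,13.7],[-9.73,-7.66,1,13.7],[-9.73,-7.66,1,13.7],[-9.73,-7.66,2,13.7],[-9.73,-7.66,2.7,13.7],[-9.73,-7.66,2.7,13.7],[-9.73,-7.66,2.7,13.7],[-9.73,-7.66,2.7,13.7]]' 46; python3 go.py 0.467 -0.408 0.06 40.7
```

```text
clock: 2.5
ee_pos: [0.464, -0.3955, 0.1054]
orientation: [[-0.652, 0.758, 0.001], [0.758, 0.652, -0.0], [-0.001, 0.0, -1.0]]
force: [0.3, 0.2, 0.1]
grip_width: 0.046
clock 2.50 pos [ 0.464  -0.3955  0.1054] yaw 40.71 rows [-0.285 -0.149  1.134] turn 0.01 w 46.0 F [0.3 0.2 0.1] tilt [ 8.e-04 -3.e-04 -1.e+00]
```

```bash
python3 - <<'E'
from h import *
t=vision.snapshot("top"); s=vision.snapshot("scene")
crop(t,330,200,490,320,5,"pics/t3.png"); crop(s,270,230,430,350,5,"pics/s3.png")
E
python3 go.py 0.467 -0.408 0.06 40.7
```

```text
clock 2.60 pos [ 0.4628 -0.3966  0.1016] yaw 40.54 rows [-0.288 -0.105  1.038] turn -0.16 w 46.1 F [-0.1  0.2 -1.1] tilt [-0.0034  0.0032 -1.    ]
```

View pics/t3.png

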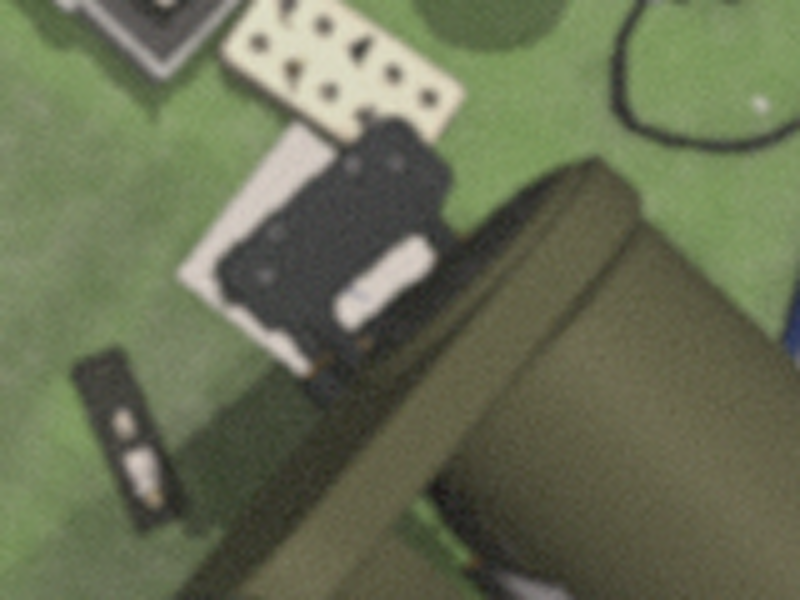

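View pics/s3.png

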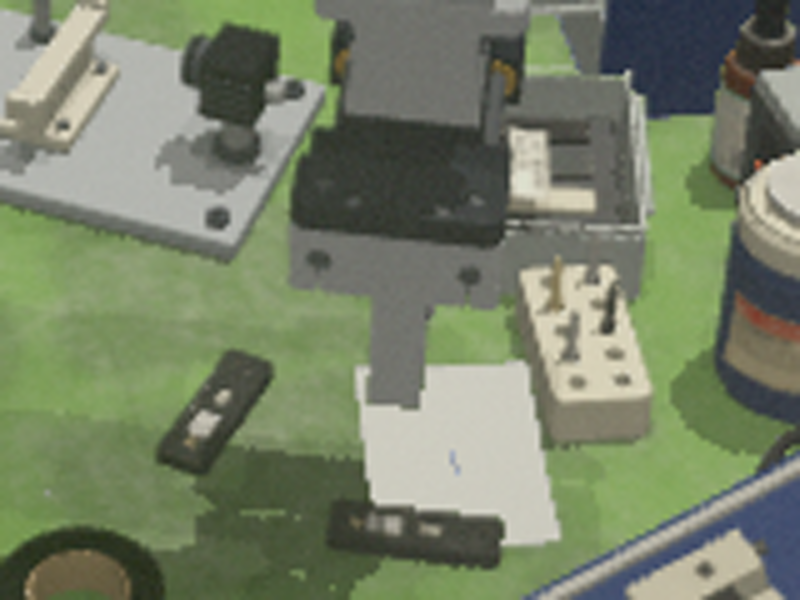

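```bash
python3 -m inch '[[-0.29,-0.1,0.6,0],[-0.29,-0.1,1.4,0],[-0.29,-0.1,1.8,0],[-0.29,-0.1,1.8,0],[-0.29,-0.1,1.8,0]]'; python3 go.py 0.467 -0.408 0.013 40.7
```

```text
clock: 3.1
ee_pos: [0.4678, -0.4076, 0.0308]
orientation: [[-0.65, 0.76, -0.003], [0.76, 0.65, 0.002], [0.004, -0.0, -1.0]]
force: [0.2, 0.5, 0.2]
grip_width: 0.0458
clock 3.10 pos [ 0.4678 -0.4076  0.0308] yaw 40.58 rows [ 0.003 -0.021  0.446] turn -0.12 w 45.8 F [0.2 0.5 0.2] tilt [-0.0025  0.0025 -1.    ]
```

```bash
python3 -m inch '[[0,0,0.25,0],[0,0,0.44,0],[0,0,0.44,0]]'; python3 -m inch '[[0,0,0,0],[0,0,0,0],[0,0,0,0],[0,0,0,0],[0,0,0,0]]' 0 12;  python3 go.py 0.467 -0.408 0.1 40.7
```

```text
clock: 3.4
ee_pos: [0.4674, -0.4072, 0.0124]
orientation: [[-0.651, 0.759, -0.003], [0.759, 0.651, 0.003], [0.005, -0.0, -1.0]]
force: [-0.0, -0.3, -1.5]
grip_width: 0.0459
clock: 3.9
ee_pos: [0.4675, -0.4073, 0.0127]
orientation: [[-0.65, 0.76, -0.003], [0.76, 0.65, 0.003], [0.004, -0.0, -1.0]]
force: [-0.1, 0.9, 1.0]
grip_width: 0.0211
clock 3.90 pos [ 0.4675 -0.4073  0.0127] yaw 40.58 rows [ 0.004 -0.022 -2.183] turn -0.12 w 21.1 F [-0.1  0.9  1. ] tilt [-0.0031  0.003  -1.    ]
```

```bash
python3 -m inch '[[0,0,-1.2,0],[0,0,-2.4,0],[0,0,-2.9,0],[0,0,-2.9,0]]'; python3 go.py 0.5235 -0.1228 0.13 118.2
```

```text
clock: 4.3
ee_pos: [0.4689, -0.4086, 0.1324]
orientation: [[-0.651, 0.759, 0.001], [0.759, 0.651, -0.001], [-0.002, 0.0, -1.0]]
force: [-0.1, -1.4, -0.6]
grip_width: 0.0215
clock 4.30 pos [ 0.4689 -0.4086  0.1324] yaw 40.58 rows [4.538 5.684 0.052] turn -77.62 w 21.5 F [-0.1 -1.4 -0.6] tilt [ 0.0011 -0.0012 -1.    ]
```

```bash
python3 -m inch '[[1,1.3,0.05,-8],[2,2.5,0.05,-17],[3,3.7,0.05,-26],[4.5,5.6,0.05,-40],[4.54,5.68,0.05,-50],[4.54,5.68,0.05,-60],[4.54,5.68,0.05,-68],[4.54,5.68,0.05,-77.6],[4.54,5.68,0.05,-77.6],[4.54,5.68,0.05,-77.6]]'; python3 go.py 0.5235 -0.1228 0.085 118.2
```

```text
clock: 5.3
ee_pos: [0.5228, -0.1226, 0.1289]
orientation: [[-0.88, -0.475, -0.001], [-0.475, 0.88, -0.001], [0.001, -0.0, -1.0]]
force: [-0.9, 0.2, -0.5]
grip_width: 0.021
clock 5.30 pos [ 0.5228 -0.1226  0.1289] yaw 118.36 rows [-0.014 -0.012  1.097] turn 0.16 w 21.0 F [-0.9  0.2 -0.5] tilt [-6.e-04 -6.e-04 -1.e+00]
```

```bash
python3 -m inch '[[0,0,0.7,0],[0,0,1.35,0],[0,0,1.35,0],[0,0,1.35,0]]'; python3 - <<'E'
from h import *
t=vision.snapshot("top"); s=vision.snapshot("scene")
crop(t,170,170,330,290,5,"pics/t4.png"); crop(s,210,170,370,290,5,"pics/s4.png")
E
python3 go.py 0.5235 -0.1228 0.085 118.2
```

```text
clock: 5.7
ee_pos: [0.5227, -0.1227, 0.0749]
orientation: [[-0.881, -0.473, -0.002], [-0.473, 0.881, -0.0], [0.002, 0.001, -1.0]]
force: [0.6, -0.2, -0.8]
grip_width: 0.0213
clock 5.80 pos [ 0.5234 -0.1228  0.076 ] yaw 118.28 rows [-0.003 -0.002 -0.224] turn 0.08 w 21.5 F [-0.1  0.5  0.7] tilt [ 9.e-04 -1.e-03 -1.e+00]
```

View pics/t4.png

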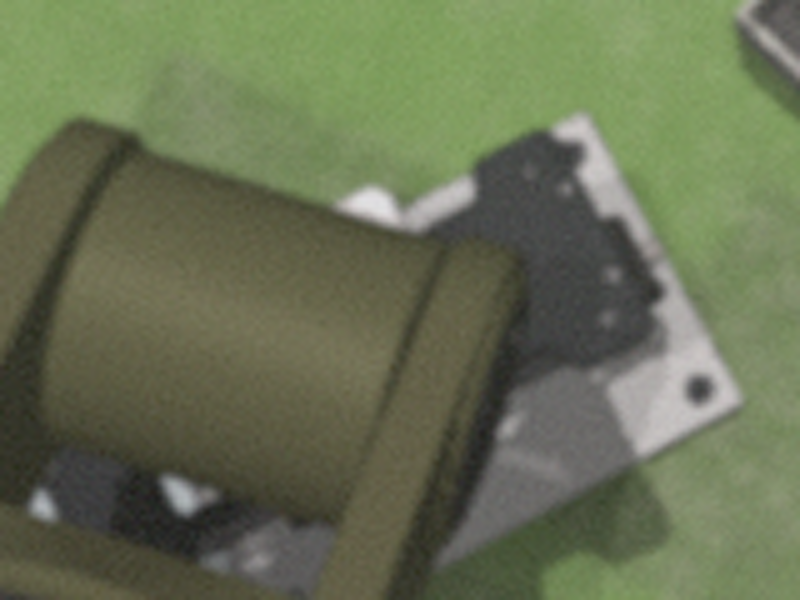

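View pics/s4.png

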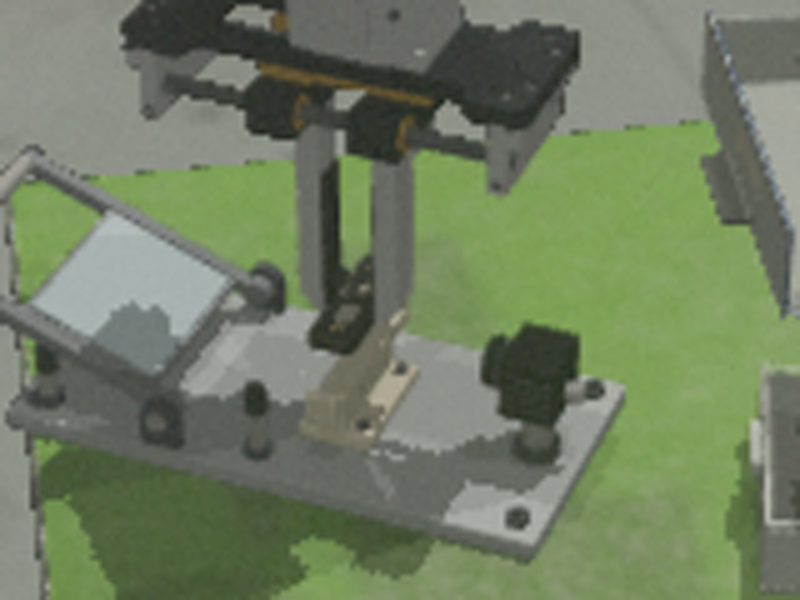

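```bash
cat > ov.py <<'E'
from h import *
import sys
s=vision.snapshot("scene"); o=env.get_obs(); p=np.array(o["ee_pos"]); R=np.array(o["orientation"])
x0,y0,x1,y1,k=262,210,322,262,13
img=cv2.resize(s["color"][y0:y1,x0:x1],None,fx=k,fy=k,interpolation=cv2.INTER_NEAREST)
cv2.imwrite(sys.argv[1]+"a.png",img)
def px(P): q=proj(s,P); return tuple(int(v) for v in ((q-[x0,y0]+.5)*k))
def box(c,ax,ay,hx,hy,z,col):
    cs=[c+ax*a*hx+ay*b*hy for a,b in((1,1),(1,-1),(-1,-1),(-1,1))]
    for i in range(4): cv2.line(img,px([*cs[i],z]),px([*cs[(i+1)%4],z]),col,1)
ty=R[:2,1]/np.linalg.norm(R[:2,1]); tx=R[:2,0]/np.linalg.norm(R[:2,0])
for z in (p[2]-.013,p[2]-.006): box(p[:2],ty,tx,.011,.033,z,(0,0,255))       # module as held
for sg in(1,-1): box(p[:2]+sg*ty*(.011+.006),ty,tx,.006,.008,p[2]-.011,(255,0,0)) # finger tips
n=np.array([.5235,-.1228]); a=np.radians(118.2); ax=np.array([np.cos(a),np.sin(a)]); ay=np.array([-ax[1],ax[0]])
box(n,ax,ay,.007,.0365,.040,(0,255,255)); box(n,ax,ay,.007,.0405,.044,(255,0,255))
cv2.imwrite(sys.argv[1]+"b.png",img); print(p,env.get_obs()["clock"])
E
python3 ov.py pics/o1
```

```text
[ 0.52338377 -0.1228491   0.07609492] 5.85
```

View pics/o1a.png

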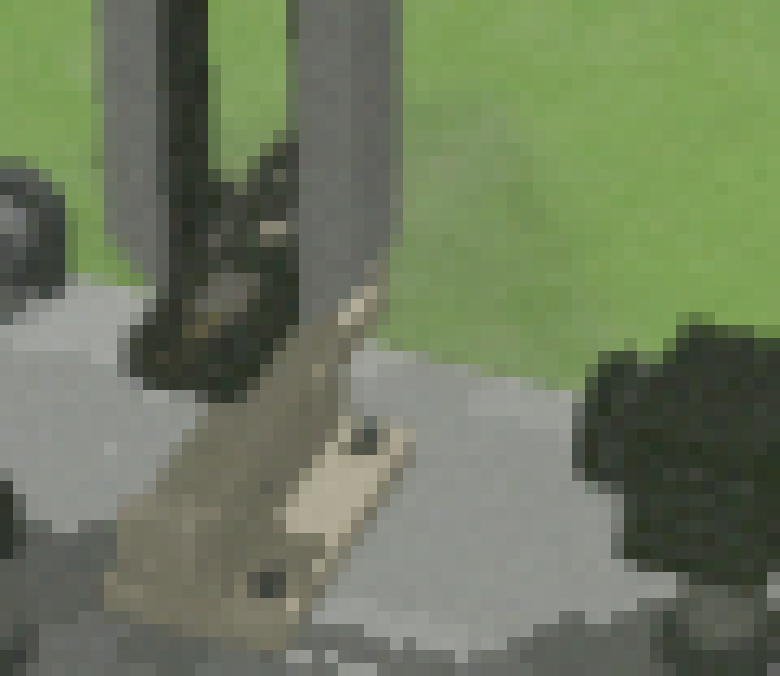

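View pics/o1b.png

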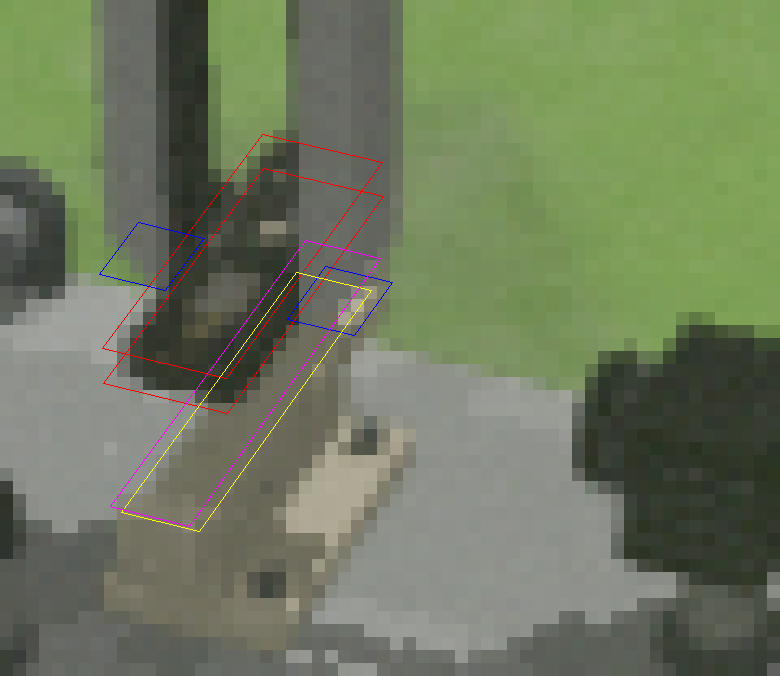

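```bash
cat > ov2.py <<'E'
from h import *
import sys
nx,ny,yaw=[float(v) for v in sys.argv[1:4]]
n=np.array([nx,ny]); a=np.radians(yaw); ax=np.array([np.cos(a),np.sin(a)]); ay=np.array([-ax[1],ax[0]])
outs=[]
for name,(x0,y0,x1,y1) in dict(top=(228,218,273,282),scene=(262,222,302,262)).items():
    s=vision.snapshot(name); c=cv2.imread(f"pics/{name}0.png"); k=9 if name=="top" else 13
    img=cv2.resize(c[y0:y1,x0:x1],None,fx=k,fy=k,interpolation=cv2.INTER_CUBIC)
    def px(P): q=proj(s,P); return tuple(int(v) for v in ((q-[x0,y0]+.5)*k))
    def box(cc,hx,hy,z,col):
        cs=[cc+ax*i*hx+ay*j*hy for i,j in((1,1),(1,-1),(-1,-1),(-1,1))]
        for i in range(4): cv2.line(img,px([*cs[i],z]),px([*cs[(i+1)%4],z]),col,1)
    box(n,.007,.0365,.040,(255,0,0)); box(n,.007,.0405,.044,(0,0,255))
    outs.append(img)
h=max(i.shape[0] for i in outs); outs=[cv2.copyMakeBorder(i,0,h-i.shape[0],0,0,cv2.BORDER_CONSTANT) for i in outs]
o=np.hstack(outs); f=min(1,800/o.shape[1]); cv2.imwrite(sys.argv[4],cv2.resize(o,None,fx=f,fy=f,interpolation=cv2.INTER_AREA)); print(o.shape)
E
python3 ov2.py .5235 -.122 118.2 pics/v1.png
```

```text
(576, 925, 3)
```

View pics/v1.png

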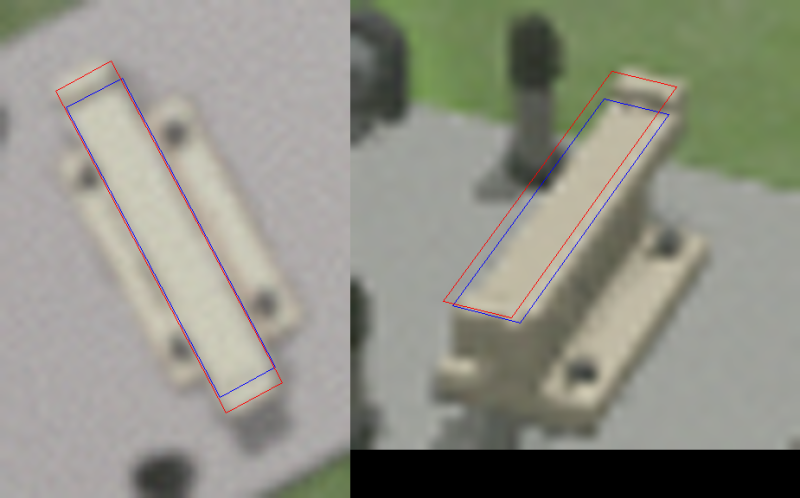

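```bash
python3 go.py 0.5237 -0.1224 0.058 118.2
```

```text
clock 5.95 pos [ 0.5232 -0.1228  0.0759] yaw 118.33 rows [-0.015  0.003  0.447] turn 0.13 w 21.6 F [-0.3  0.4 -0.7] tilt [ 9.0e-04 -1.1e-03 -1.0e+00]
```

```bash
python3 -m inch '[[-0.01,0,0.25,0],[-0.01,0,0.44,0],[-0.01,0,0.44,0]]'; sed -i 's/n=np.array(\[.5235,-.1228\])/n=np.array([.5237,-.1224])/' ov.py; python3 ov.py pics/o2;python3 go.py 0.5237 -0.1224 0.053 118.2
```

```text
clock: 6.25
ee_pos: [0.5229, -0.1224, 0.0568]
orientation: [[-0.88, -0.474, -0.001], [-0.474, 0.88, -0.0], [0.001, 0.0, -1.0]]
force: [-0.9, -0.7, 0.0]
grip_width: 0.0213
[ 0.52319015 -0.1224691   0.05744777] 6.3
clock 6.30 pos [ 0.5232 -0.1225  0.0574] yaw 118.32 rows [-0.012 -0.004  0.111] turn 0.12 w 21.3 F [0.5 0.8 0.9] tilt [-6.e-04 -6.e-04 -1.e+00]
```

View pics/o2b.png

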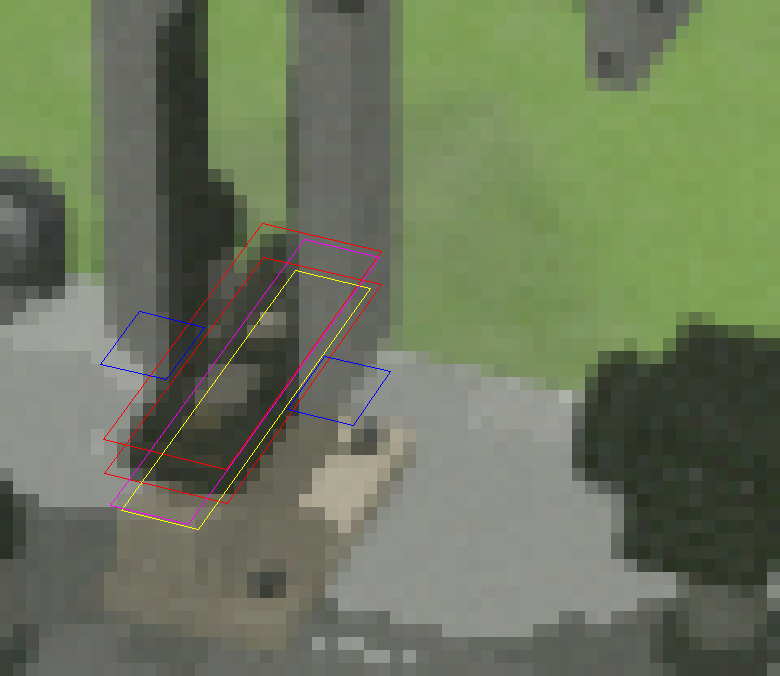

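View pics/o2a.png

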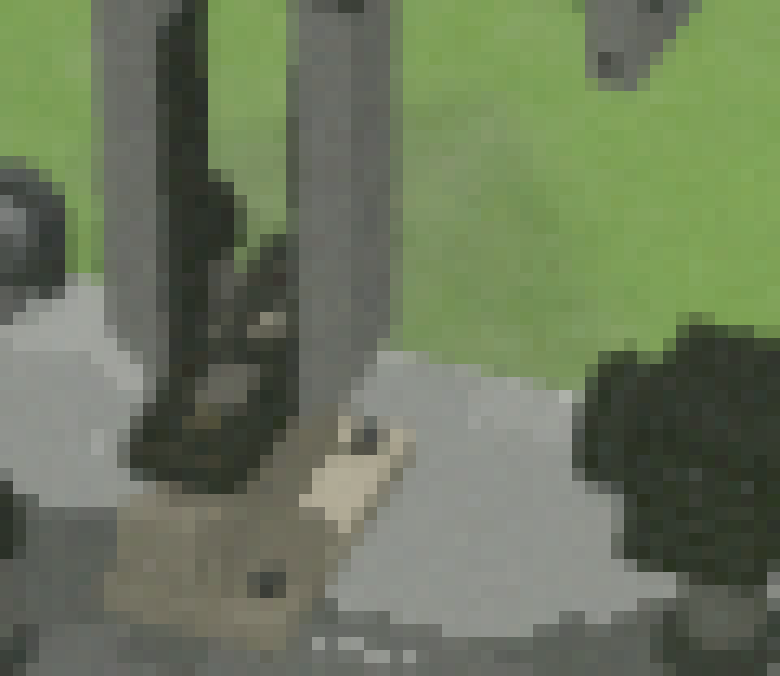

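```bash
python3 -m inch '[[-0.01,0,0.06,0],[-0.01,0,0.1,0],[-0.01,0,0.1,0]]'; python3 go.py 0.5237 -0.1224 0.053 118.2
```

```text
clock: 6.6
ee_pos: [0.5235, -0.1223, 0.0533]
orientation: [[-0.88, -0.474, -0.001], [-0.474, 0.88, -0.001], [0.001, -0.0, -1.0]]
force: [0.7, -0.8, -0.6]
grip_width: 0.0213
clock 6.60 pos [ 0.5235 -0.1223  0.0533] yaw 118.32 rows [-0.003 -0.006  0.007] turn 0.12 w 21.3 F [ 0.7 -0.8 -0.6] tilt [-8.e-04 -6.e-04 -1.e+00]
```

```bash
python3 -m inch '[[0,0,0.02,0],[0,0,0.02,0]]';python3 -m inch '[[0,0,0.02,0],[0,0,0.02,0]]'; python3 -m inch '[[0,0,0.01,0],[0,0,0.01,0]]'
```

```text
clock: 6.8
ee_pos: [0.5236, -0.1223, 0.0527]
orientation: [[-0.88, -0.475, -0.0], [-0.475, 0.88, -0.001], [0.001, -0.0, -1.0]]
force: [0.5, -0.2, 0.9]
grip_width: 0.0214
clock: 7.0
ee_pos: [0.5237, -0.1223, 0.0526]
orientation: [[-0.88, -0.475, -0.0], [-0.475, 0.88, -0.001], [0.0, -0.001, -1.0]]
force: [-4.2, 1.2, 10.4]
grip_width: 0.0213
clock: 7.2
ee_pos: [0.5237, -0.1223, 0.0526]
orientation: [[-0.88, -0.475, -0.0], [-0.475, 0.88, -0.001], [0.0, -0.001, -1.0]]
force: [-2.3, 1.2, 5.7]
grip_width: 0.0212
```

```bash
python3 -m inch '[[0,0,0,0],[0,0,0,0],[0,0,0,0]]' 36; python3 -m inch '[[0,0,-0.3,0],[0,0,-1,0],[0,0,-2,0],[0,0,-2.8,0],[0,0,-2.8,0]]'; python3 go.py 0.40 0.1 0.15 118.2
```

```text
clock: 7.5
ee_pos: [0.5236, -0.1223, 0.0525]
orientation: [[-0.88, -0.474, -0.0], [-0.474, 0.88, -0.001], [0.0, -0.001, -1.0]]
force: [-0.1, -0.4, -0.0]
grip_width: 0.0357
clock: 8.0
ee_pos: [0.5254, -0.1227, 0.1697]
orientation: [[-0.88, -0.475, 0.007], [-0.475, 0.88, -0.003], [-0.005, -0.006, -1.0]]
force: [-0.3, 0.5, -0.9]
grip_width: 0.036
clock 8.00 pos [ 0.5254 -0.1227  0.1697] yaw 118.33 rows [0.119 6.391 0.453] turn 0.13 w 36.0 F [-0.3  0.5 -0.9] tilt [ 0.0073 -0.0031 -1.    ]
```

```bash
python3 go.py 0.4369 0.0395 0.13 118.2;  python3 -m inch '[[0,4.53,0,0],[0,4.53,0,0],[0,4.53,0.5,0],[0,4.53,0.9,0],[0,4.53,0.9,0],[0,4.53,0.9,0]]' 40; python3 go.py 0.4369 0.0395 0.09 118.2; python3 - <<'E'
from h import *
t=vision.snapshot("top"); s=vision.snapshot("scene")
cv2.imwrite("pics/top5.png",t["color"]); cv2.imwrite("pics/scene5.png",s["color"])
crop(t,130,180,330,330,4,"pics/t5.png"); crop(s,190,180,340,285,5,"pics/s5.png")
E
```

```text
clock 8.00 pos [ 0.5254 -0.1227  0.1697] yaw 118.33 rows [0.027 4.625 0.964] turn 0.13 w 36.0 F [-0.3  0.5 -0.9] tilt [ 0.0073 -0.0031 -1.    ]
clock: 8.6
ee_pos: [0.4396, 0.0369, 0.1327]
orientation: [[-0.88, -0.476, 0.007], [-0.476, 0.88, -0.003], [-0.005, -0.006, -1.0]]
force: [0.2, -0.1, 0.3]
grip_width: 0.0402
clock 8.60 pos [0.4396 0.0369 0.1327] yaw 118.40 rows [0.034 0.096 1.067] turn 0.20 w 40.2 F [ 0.2 -0.1  0.3] tilt [ 0.0071 -0.0032 -1.    ]
```

View pics/t5.png

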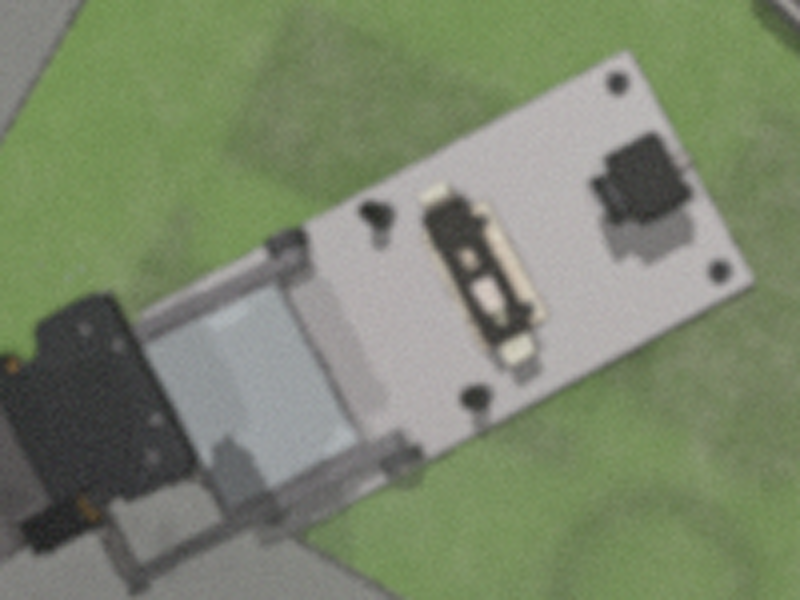

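View pics/s5.png

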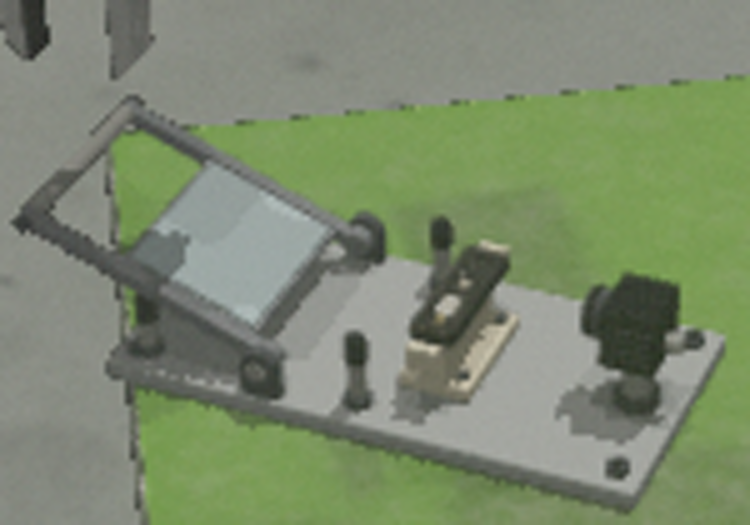

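```bash
python3 - <<'E'
from h import *
s=vision.snapshot("top"); x0,y0,x1,y1=232,222,268,274
for f,dark in(("pics/top5.png",True),("pics/top0.png",False)):
    c=cv2.imread(f)[y0:y1,x0:x1].astype(np.uint8); c=cv2.resize(c,None,fx=4,fy=4,interpolation=cv2.INTER_CUBIC)
    i=c.astype(int)
    if dark: m=(c.max(2)<100); z=.047
    else: continue
    m=cv2.morphologyEx(m.astype(np.uint8),cv2.MORPH_CLOSE,np.ones((17,17)))
    n,l,st,ce=cv2.connectedComponentsWithStats(m); k=1+st[1:,4].argmax()
    vv,uu=np.nonzero(l==k); P=lambda u,v:ray(s,(u+.5)/4-.5+x0,(v+.5)/4-.5+y0,z)[:2]*1000
    w=np.array([P(u,v) for u,v in zip(uu,vv)]).astype(np.float32)
    r=cv2.minAreaRect(w); print(r,w.mean(0))
    a=np.radians(118.2); ax=np.array([np.cos(a),np.sin(a)]); ay=np.array([-ax[1],ax[0]])
    for cc in (r[0],w.mean(0)): d=np.array(cc)-[523.5,-122]; print("stand dx %.1f dy %.1f"%(d@ax,d@ay))
E
```

```text
((524.8866577148438, -122.39358520507812), (65.33026885986328, 22.985607147216797), 28.57772445678711) [ 526.1198  -120.67043]
stand dx -1.0 dy -1.0
stand dx -0.1 dy -2.9
```

```bash
cp pics/top0.png pics/bt.png; python3 - <<'E'
from h import *
a=cv2.imread("pics/top0.png")[222:276,230:270]; b=cv2.imread("pics/top5.png")[222:276,230:270]
s=vision.snapshot("top"); n=np.array([.5235,-.122]); an=np.radians(118.2); ax=np.array([np.cos(an),np.sin(an)]); ay=np.array([-ax[1],ax[0]])
o=[]
for im in(a,b):
    im=cv2.resize(im,None,fx=10,fy=10,interpolation=cv2.INTER_CUBIC)
    for hx,hy,z,col in((.007,.0405,.044,(0,0,255)),(.011,.033,.047,(255,0,0))):
        cs=[proj(s,[*(n+ax*i*hx+ay*j*hy),z]) for i,j in((1,1),(1,-1),(-1,-1),(-1,1))]
        cv2.polylines(im,[((np.array(cs)-[230,222]+.5)*10).astype(np.int32)],True,col,1)
    o.append(im)
cv2.imwrite("pics/v2.png",np.hstack(o))
E
```

```text
(no output)
```

View pics/v2.png

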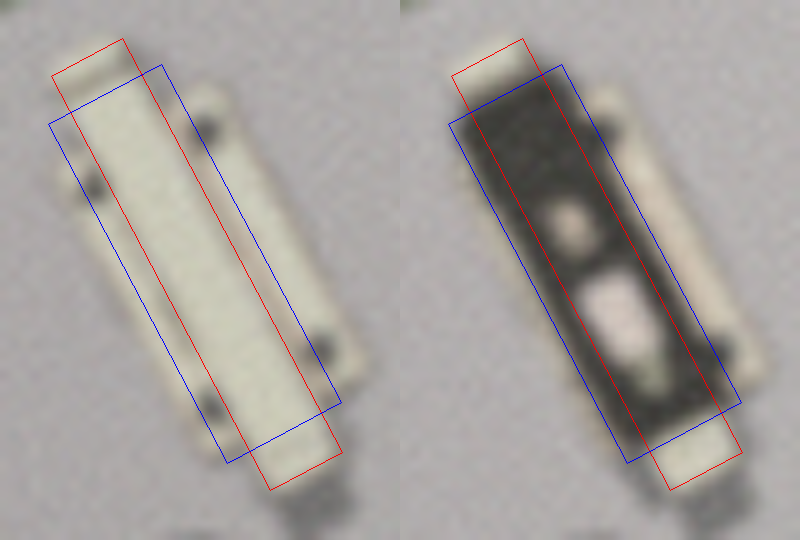

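```bash
python3 go.py 0.4369 0.0395 0.09 118.2; python3 -m inch '[[0.03,0.09,0.5,0],[0.03,0.09,1.06,0],[0.03,0.09,1.06,0],[0.03,0.09,1.06,0]]' 34; python3 go.py 0.4369 0.0395 0.060 118.2; python3 - <<'E'
from h import *
s=vision.snapshot("scene"); crop(s,180,160,280,250,8,"pics/s6.png")
E
```

```text
clock 8.80 pos [0.4403 0.0359 0.133 ] yaw 118.26 rows [0.038 0.125 1.075] turn 0.06 w 40.1 F [0.4 0.  0.4] tilt [ 0.0081 -0.0031 -1.    ]
clock: 9.2
ee_pos: [0.4382, 0.038, 0.0912]
orientation: [[-0.881, -0.473, 0.008], [-0.473, 0.881, -0.003], [-0.006, -0.007, -1.0]]
force: [-0.3, -0.5, -0.5]
grip_width: 0.0339
clock 9.20 pos [0.4382 0.038  0.0912] yaw 118.21 rows [0.016 0.055 0.779] turn 0.01 w 33.9 F [-0.3 -0.5 -0.5] tilt [ 0.008  -0.0031 -1.    ]
```

View pics/s6.png

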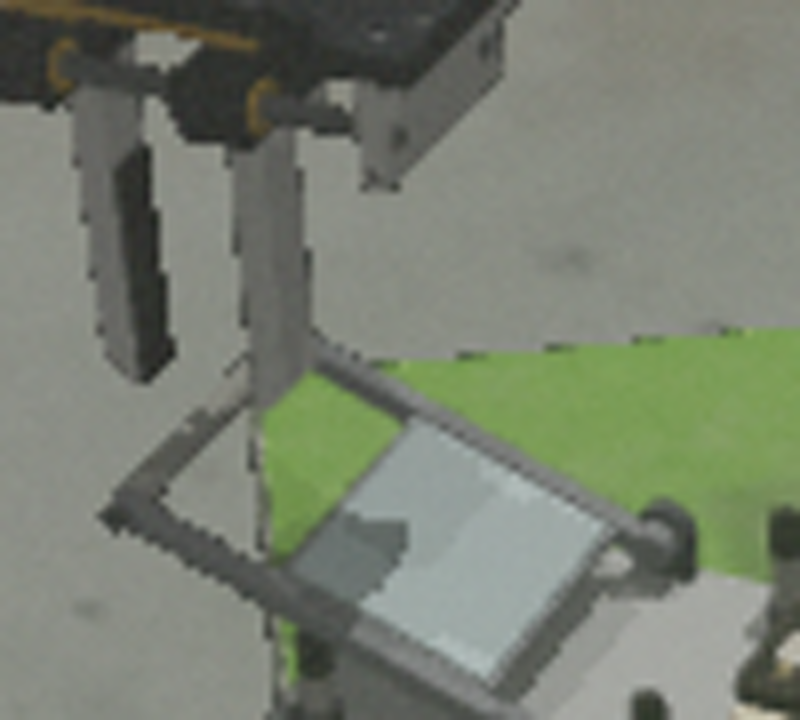

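```bash
python3 -m inch '[[0.02,0.05,0.3,0],[0.02,0.05,0.6,0],[0.02,0.05,0.78,0],[0.02,0.05,0.78,0]]'; python3 go.py 0.4369 0.0395 0.060 118.2; python3 - <<'E'
from h import *
s=vision.snapshot("scene"); crop(s,180,160,280,250,8,"pics/s7.png")
E
```

```text
clock: 9.65
ee_pos: [0.4365, 0.0394, 0.0592]
orientation: [[-0.881, -0.473, 0.007], [-0.473, 0.881, -0.003], [-0.005, -0.006, -1.0]]
force: [0.2, 0.2, 1.1]
grip_width: 0.0341
clock 9.65 pos [0.4365 0.0394 0.0592] yaw 118.23 rows [-0.011 -0.002 -0.021] turn 0.03 w 34.1 F [0.2 0.2 1.1] tilt [ 0.0069 -0.0032 -1.    ]
```

View pics/s7.png

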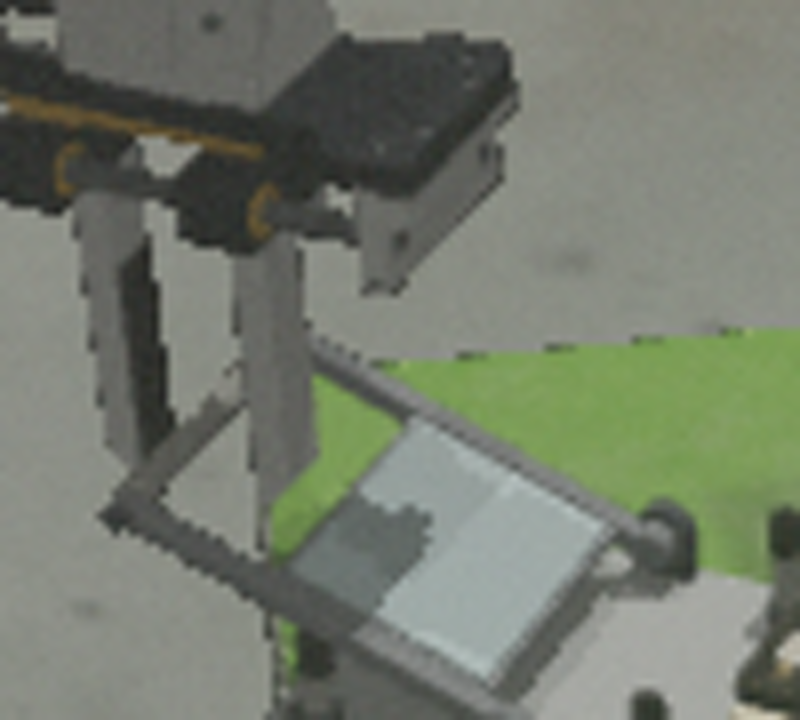

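```bash
python3 -m inch '[[0,0,0,0],[0,0,0,0],[0,0,0,0],[0,0,0,0],[0,0,0,0]]' 0 8; python3 go.py 0.4369 0.0395 0.060 118.2
```

```text
clock: 10.2
ee_pos: [0.4368, 0.0397, 0.06]
orientation: [[-0.881, -0.473, 0.008], [-0.473, 0.881, -0.003], [-0.006, -0.006, -1.0]]
force: [-2.7, 5.2, 1.7]
grip_width: 0.0097
clock 10.20 pos [0.4368 0.0397 0.06  ] yaw 118.23 rows [-0.    -0.005 -0.001] turn 0.03 w 9.7 F [-2.7  5.2  1.7] tilt [ 0.0078 -0.0026 -1.    ]
```

```bash
python3 -m inch '[[0,0.02,0,0],[0,0.02,0,0],[0,0.02,0,0]]' 0 20; python3 go.py 0.4369 0.0395 0.060 118.2
```

```text
clock: 10.5
ee_pos: [0.4368, 0.0398, 0.06]
orientation: [[-0.881, -0.473, 0.009], [-0.473, 0.881, -0.004], [-0.006, -0.007, -1.0]]
force: [1.5, -5.2, -2.1]
grip_width: 0.0091
clock 10.50 pos [0.4368 0.0398 0.06  ] yaw 118.23 rows [ 0.001 -0.008  0.001] turn 0.03 w 9.1 F [ 1.5 -5.2 -2.1] tilt [ 0.0087 -0.0037 -1.    ]
```

```bash
cat > arc.py <<'E'
from h import *
import sys
# reference TCP at th=1.2
ref=np.array([.4368,.0398,.060]); a=np.radians(118.2); ax=np.array([np.cos(a),np.sin(a),0]); ez=np.array([0,0,1.])
hinge=ref-.122*(np.sin(1.2)*ax+np.cos(1.2)*ez)
o=env.get_obs(); R=np.array(o["orientation"]); p=np.array(o["ee_pos"])
d=p-hinge; print("now th %.3f r %.4f lat %.4f"%(np.arctan2(d@ax,d[2]),np.hypot(d@ax,d[2]),d@np.array([-ax[1],ax[0],0])),"F stand x %.1f z %.1f"%(np.array(o["force"])@ax,o["force"][2]),"w",o["grip_width"],o["clock"])
print("[%s]"%",".join(str([float(round(v,2)) for v in R.T@(hinge+.122*(np.sin(t)*ax+np.cos(t)*ez)-p)/.04]+[0]) for t in map(float,sys.argv[1:])))
E
python3 arc.py 1.16 1.12 1.07 1.02 0.96 0.9 0.84 0.78 0.72 0.66
```

```text
now th 1.200 r 0.1220 lat 0.0000 F stand x -5.3 z -2.1 w 0.009053641480349733 10.5
[[-0.0, -0.05, -0.11, 0],[-0.0, -0.1, -0.22, 0],[-0.0, -0.17, -0.36, 0],[-0.0, -0.25, -0.49, 0],[-0.0, -0.35, -0.64, 0],[-0.0, -0.46, -0.79, 0],[-0.01, -0.58, -0.93, 0],[-0.01, -0.71, -1.06, 0],[-0.01, -0.84, -1.18, 0],[-0.01, -0.98, -1.3, 0]]
```

```bash
python3 -m inch '[[0,-0.05,-0.11,0],[0,-0.1,-0.22,0],[0,-0.17,-0.36,0],[0,-0.25,-0.49,0],[0,-0.35,-0.64,0],[0,-0.35,-0.64,0]]'; python3 arc.py 0.91 0.85 0.79 0.73 0.67 0.61 0.55 0.49 0.44 0.4
```

```text
clock: 11.1
ee_pos: [0.4434, 0.0275, 0.0868]
orientation: [[-0.881, -0.473, 0.009], [-0.473, 0.881, -0.003], [-0.007, -0.007, -1.0]]
force: [-2.9, 7.6, 3.4]
grip_width: 0.0094
now th 0.952 r 0.1225 lat 0.0000 F stand x 8.1 z 3.4 w 0.00935951896519846 11.1
[[-0.0, -0.09, -0.1, 0],[-0.0, -0.2, -0.24, 0],[-0.0, -0.33, -0.37, 0],[-0.0, -0.46, -0.49, 0],[-0.0, -0.6, -0.61, 0],[-0.01, -0.75, -0.72, 0],[-0.01, -0.91, -0.82, 0],[-0.01, -1.07, -0.91, 0],[-0.01, -1.2, -0.98, 0],[-0.01, -1.31, -1.02, 0]]
```

```bash
python3 - <<'E'
from h import *
s=vision.snapshot("scene"); crop(s,180,140,340,260,5,"pics/s8.png")
E
```

```text
(no output)
```

View pics/s8.png

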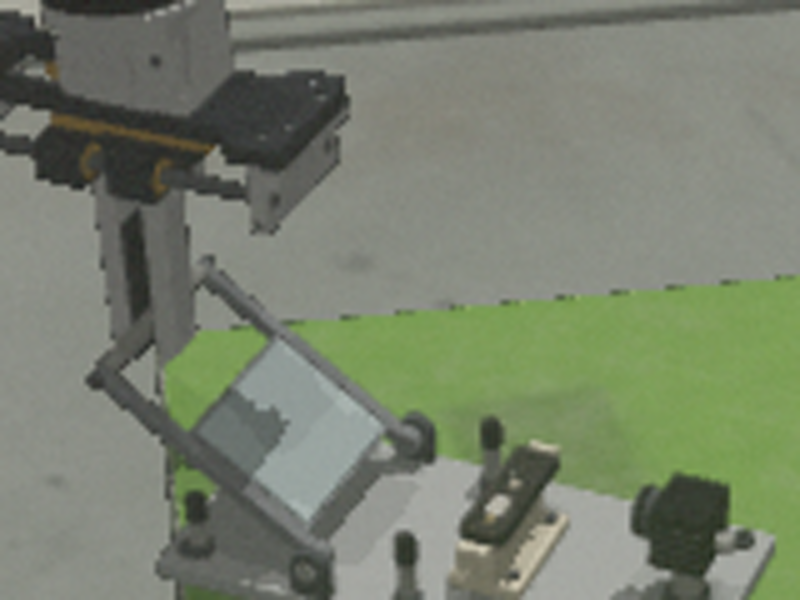

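```bash
python3 -m inch '[[0,-0.08,-0.1,0],[0,-0.19,-0.24,0],[0,-0.32,-0.37,0],[0,-0.45,-0.49,0],[0,-0.59,-0.61,0],[0,-0.74,-0.72,0],[0,-0.9,-0.82,0],[0,-1.06,-0.91,0],[0,-1.19,-0.98,0],[0,-1.3,-1.02,0]]'; python3 arc.py 0.37 0.33 0.28 0.23 0.18 0.13 0.09 0.05 0.02 0
```

```text
clock: 12.15
ee_pos: [0.4679, -0.0184, 0.1285]
orientation: [[-0.881, -0.473, 0.01], [-0.473, 0.881, -0.003], [-0.007, -0.007, -1.0]]
force: [-2.2, 4.4, 8.6]
grip_width: 0.0094
now th 0.401 r 0.1224 lat 0.0001 F stand x 4.9 z 8.6 w 0.009360880861599101 12.15
[[-0.0, -0.09, -0.02, 0],[-0.0, -0.21, -0.07, 0],[-0.0, -0.35, -0.11, 0],[-0.0, -0.5, -0.15, 0],[-0.0, -0.65, -0.18, 0],[-0.0, -0.8, -0.2, 0],[-0.0, -0.92, -0.21, 0],[-0.0, -1.04, -0.22, 0],[-0.0, -1.13, -0.22, 0],[-0.0, -1.19, -0.22, 0]]
```

```bash
python3 -m inch '[[0,-0.09,-0.03,0],[0,-0.21,-0.08,0],[0,-0.35,-0.12,0],[0,-0.5,-0.16,0],[0,-0.65,-0.2,0],[0,-0.8,-0.22,0],[0,-0.92,-0.23,0],[0,-1.04,-0.24,0],[0,-1.12,-0.24,0],[0,-1.12,-0.24,0]]'; python3 arc.py 0;python3 - <<'E'
from h import *
s=vision.snapshot("scene"); crop(s,200,120,360,280,4,"pics/s9.png")
t=vision.snapshot("top"); crop(t,150,170,330,320,4,"pics/t9.png")
E
```

```text
clock: 13.15
ee_pos: [0.489, -0.0582, 0.1383]
orientation: [[-0.881, -0.472, 0.01], [-0.472, 0.881, -0.003], [-0.007, -0.007, -1.0]]
force: [-1.0, -0.2, 0.9]
grip_width: 0.0091
now th 0.022 r 0.1226 lat 0.0003 F stand x 0.3 z 0.9 w 0.009085369126302513 13.15
[[-0.01, -0.07, 0.01, 0]]
```

View pics/s9.png

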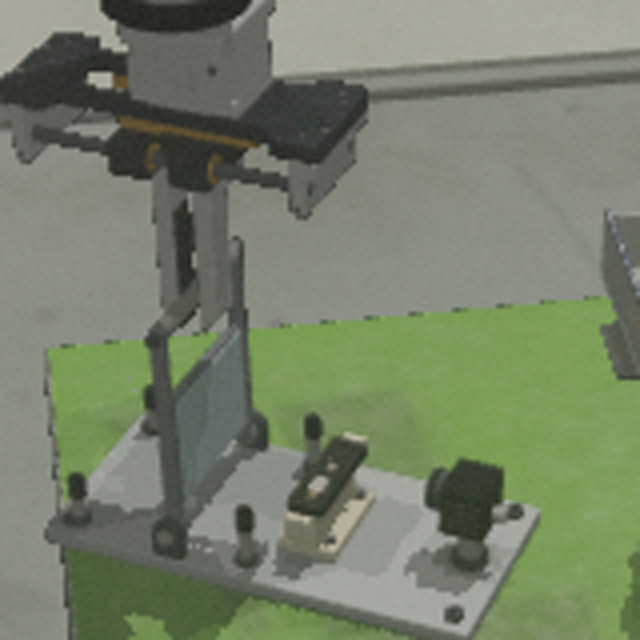

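View pics/t9.png

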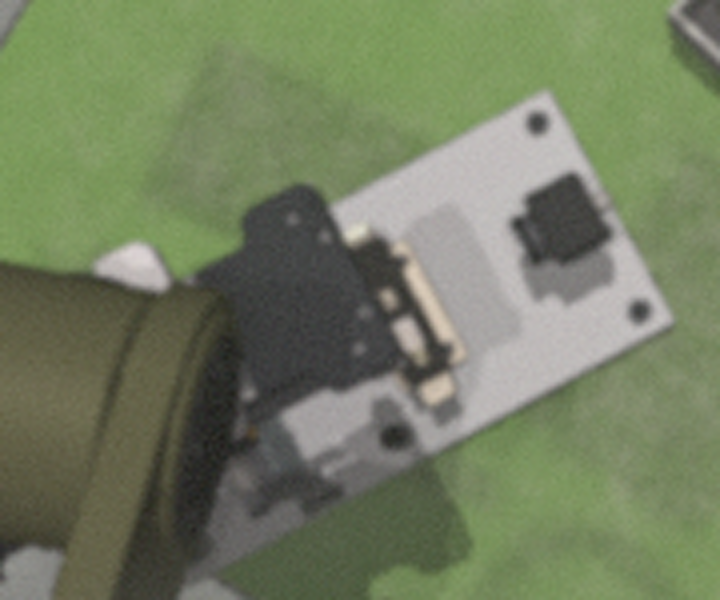

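```bash
python3 -m inch '[[0,-0.04,0,0],[0,-0.07,0,0],[0,-0.07,0,0],[0,-0.07,0,0]]' 0 25; python3 arc.py 0;python3 - <<'E'
from h import *
s=vision.snapshot("scene"); crop(s,200,140,360,280,4,"pics/s10.png")
E
python3 arc.py 0
```

```text
clock: 13.65
ee_pos: [0.4902, -0.0603, 0.1384]
orientation: [[-0.881, -0.473, 0.009], [-0.473, 0.881, -0.003], [-0.007, -0.007, -1.0]]
force: [-1.4, 0.6, 1.0]
grip_width: 0.009
now th 0.002 r 0.1226 lat 0.0003 F stand x 1.2 z 1.0 w 0.00895129027948304 13.65
[[-0.01, -0.01, 0.01, 0]]
now th 0.002 r 0.1226 lat 0.0003 F stand x 1.8 z 1.1 w 0.009241810448855808 13.7
[[-0.01, -0.01, 0.01, 0]]
```

View pics/s10.png

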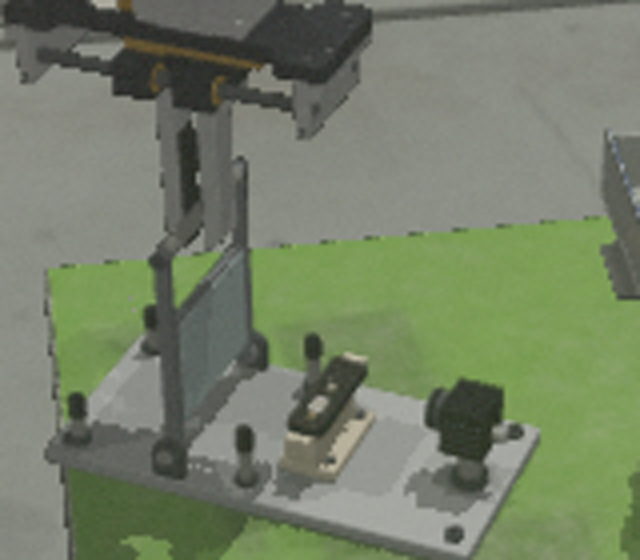

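```bash
python3 - <<'E'
from h import *
s=vision.snapshot("scene")
a=np.radians(118.2); ax=np.array([np.cos(a),np.sin(a)]); ay=np.array([-ax[1],ax[0]])
for y in(.046,-.046):
    for z,th in((.024,0),(.146,0),(.146,.05)):
        P=np.array([.4905,-.0604])+ay*y+ax*(.122*np.sin(th) if z>.1 else 0)
        print(y,z,th,((proj(s,[*P,z])-[200,140]+.5)*4).round(1))
print(env.get_obs()["clock"],env.get_obs()["qvel"].round(2))
E
```

```text
0.046 0.024 0 [172.5 443.9]
0.046 0.146 0 [159.2 256.1]
0.046 0.146 0.05 [148.6 253.6]
-0.046 0.024 0 [244.3 352.8]
-0.046 0.146 0 [235.6 170.1]
-0.046 0.146 0.05 [225.5 167.9]
13.75 [-0.06  0.02  0.08  0.03 -0.05  0.03]
```

```bash
python3 - <<'E'
from cell import workorder
print(workorder.finish_job())
E
```

```text
the job is handed in; nothing more can be done
None
```

I laid the module on the rail, released it, then swung the flap up to upright. I handed the job in at about 13.8 s, still holding the bar.

**Module choice:** Two loose, identical-looking black modules lay on the bench. I took the one farther from the robot's base (about 0.62 m against 0.55 m). More black modules sit clamped in the blue fixture; I left them out because they are not loose and are out of reach.

**Placing:** After release, the top camera showed the module lying top side up between the lugs. It is about 0–1 mm off centre across the rail and 1–3 mm off along it, with 3.5 mm of clearance at each end. The scene camera reads positions 2–4 mm differently from the top camera. I relied mainly on the top camera, which agreed with the arm's measured grasp to about 1 mm.

**Flap:** The bar stayed in the jaws through the swing, with an opening of about 9 mm and grip set to 20–25 N. Forces were about 10 N at most. At the end the angle worked out from the arm pose was 0.002 rad. The scene picture matched the predicted upright position to about 0.015 rad, and the remaining force was under 2 N.

**Other things on the bench:** I moved nothing else on purpose and felt no unexpected contact, but I did not measure the bystanders' positions again afterwards.

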